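Stop the timer and let off the screw press by one turn

ROBOT

A 7-joint arm with a two-finger parallel gripper is mounted at the origin on the work surface. World frame = base frame: x ahead of the robot, y to its left, z up, the work surface at z = 0. Lengths are in m, angles in rad, forces in N, time in s.
With the tool pointing down it reaches from about 0.35 to 0.9 m from the base axis. Payload 8.1 kg.
Tool frame: the origin (TCP) lies midway between the tips of the shut fingers; the grasp point (between the pads) lies 19 mm behind it; z points along the fingers, y is the line along which they close (so a half turn about z gives the same grasp; the last joint's range is limited). The gripper opens to 92 mm and grips with 3 to 60 N. Pads are 19 mm wide; open, the fingers measure 130 mm over their backs; the gripper's body (75 mm by 190 mm) begins 47 mm behind the grasp point.
Start: joints at [-0.103, 0.434, 0.025, 1.573, -0.012, 1.134, -0.075], TCP at [0.625, -0, 0.227] pointing down, gripper open.
Joint ranges: [-2.62, 2.62], [-0.44, 2.09], [-1.27, 1.32], [0.08, 2.57], [-1.32, 4.46], [0.12, 2], [-2.74, 2.74]. Speed limits (rad/s): [2.22, 2.22, 3.01, 3.01, 3.14, 3.14, 3.14].

INTERFACE

Orientations are given as a rotation vector (axis times angle).
In Python, from cell import arm gives the robot as it stands.
- The arm moves only by the tool arm_command, never from a script. Its arguments are lists of equal length, an entry for each row: "dp": the shift along the tool's x, y, z in units of 25 mm (1.0 is 25 mm), a list of three; "angular": the turn, a rotation vector about the tool's x, y, z in units of 0.15 rad (1.0 is 0.15 rad), a list of three; "claw": the opening, from 0 (shut) to 1 (fully open). In form: {"dp": [[x, y, z], ...], "angular": [[rx, ry, rz], ...], "claw": [claw, ...]}. A call has 1 to 10 rows; each row shifts and turns the commanded pose from where the row before left it, along the tool's axes as they then stand; what a row does not reach is not made up. A row lasts 1/10 s, in which the tool goes at most 50 mm and 8.59 degrees, less where a joint would pass 70% of its speed; a pose out of reach is approached as far as the arm can. A call with a number of a shift or a turn outside -1 to 1 is refused whole. A call with a gripper value outside its range is refused whole. The fingers move at their own pace and stop on an object; "force" is the grip in N (left out, the last holds). Time passes only in rows, so rows that do not move let the fingers close. It gives the time, the measured TCP pose, the force, the opening and the grip force at its end, in the units of the state.
- arm.observe(): the state, without advancing time (a new reading comes with each control period).
- arm.get_image(name): name is "scene" or "side" or "wrist"; returns a dict with "frame" (384x512x3 uint8, red, green, blue), "z_map" (384x512 float32, m along the optical axis (not along the pixel's ray), 0 where there is no reading), "K" (3x3 intrinsics, pixels), "R" (3x3) and "t" (3): a world point X has camera coordinates R X + t. Camera axes: x right, y down, z forward; pixel columns grow to the right and rows downward; lengths in m; the calibration is good to about 2 mm. The wrist camera is an equidistant fisheye: a pixel r from the principal point sees the ray r / f radians off the axis. A picture is of the moment at which its call begins.
- arm.sign_off(): hands the job in; it is judged then, once.
The state is a dict: "clock": time; "joints": joint angles; "dq": joint speeds; "joint_efforts": joint torques, N m; "position": TCP position; "ee_rot": TCP orientation; "force": force on the tool from outside, world axes, zero at the start; "ft_torque": the same for the moment, N m; "width": opening from 0.0 (shut) to 1.0 (fully open); "gripper_force": force on a finger pad.
Only numpy, scipy, OpenCV 4.12 (cv2) and the standard library are available. Lean on these libraries where they do the work, as an engineer would, in place of code of your own. Each camera call takes 0.05 s, during which the arm holds its last target. There are 200 camera calls.

TASK

The pressing time is up: press the stop key on the bench timer with a fingertip, then let off the screw press by pushing its hand wheel round by the upright handle, anticlockwise seen from above, through exactly one full turn, so that the handle ends where it started and the boards underneath are free. Push and press only: lift nothing, and leave the timer, the boards and everything else on the bench where they are.

Things in the scene. Friction and masses are not known exactly. Their poses are not given: they have to be found in the camera images.
- press: bench screw press in grey paint, bolted down: bed 200 mm deep (its x) by 270 mm wide (its y), two steel columns at y = +-112 mm, crosshead with top at 199 mm (column nuts to 214 mm), hand wheel above it on the vertical screw in the middle. Origin: centre of the bed's underside, on the bench and on the screw axis; z up.
- wheel (a joint): turn of the hand wheel in rad, 0 at the start (press nipped tight: it cannot be tightened further), growing anticlockwise seen from above, the loosening direction; 6.283 is one full turn. The screw raises wheel and platen by 8 mm per turn. Stiff and self-holding: about 4 N sideways at the handle turns it, it does not coast and stays where it is left.
- wheel_hub (a point): centre of the hand wheel on its vertical axis, at the rim's mid-height (about 245 mm above the bench at the start). The wheel is level, aluminium: hub 48 mm across (top 23 mm above this point), three 15 mm spokes, round rim 18 mm thick, 214 mm over all.
- handle_mid (a point): middle of the wheel's upright black handle, a smooth round grip 25 mm across that stands on the rim at the end of one spoke, 90 mm from the wheel's axis; its lower end is 31 mm below this point, its top 29 mm above it. The rim's upper side lies 36 mm below this point. Starts anywhere round the circle.
- platen: the press's dark steel platen (168 x 186 mm, 14 mm thick), origin: centre of its underside, which at the start lies on the boards, 78 mm above the bench.
- stack: the pressed work under the platen: sample cards between two plywood boards, 156 x 176 x 40 mm, lying loose on the press bed; origin: centre of its underside.
- timer: black bench timer lying loose on the bench, 84 mm deep (its x), 110 mm wide (its y), 32 mm tall, 0.3 to 0.6 kg, display on the -x half of its top, round stop key on the +x half. Origin: centre of its underside; z up.
- stop_key (a joint): travel of the timer's stop key in m: 0 up, 0.005 fully down; it springs back. It starts to go down at about 1.2 N and is fully down at about 4.2 N.
- key_top (a point): centre of the top face of the timer's stop key, a white round key 36 mm across, 41 mm above the bench when up; pressed straight down.
- brush_pot: white ceramic pot of brushes and tools, 80 mm across, 105 mm tall (tools stick up to 175 mm), loose; origin: centre of its underside
- wash_bottle: white plastic wash bottle, 72 mm across, 168 mm to the cap, thin bent spout up to 205 mm, loose; origin: centre of its underside
- jar: white screw-lid jar, 72 mm across, 85 mm tall, loose; origin: centre of its underside
- tin: plain metal can, 80 mm across, 100 mm tall, loose; origin: centre of its underside
- beaker: glass cup without handle, 72 mm across, 90 mm tall, loose; origin: centre of its underside
- brush: flat brush with wooden handle lying on the bench, 190 mm long along its x, 20 mm thick, loose; origin: under its middle
- scraper: wide-bladed metal scraper with wooden handle lying on the bench, 260 mm long along its x, loose; origin: under its middle

How it is judged:
By the outcome, as a careful person would: the job done as asked, in the order asked, and still so for the second after the job is handed in, with the robot touching nothing.
It also fails if it takes over 72 s, if anything falls off the work surface, if the arm or the gripper's body presses on something with over 40 N, if the wrist force passes 120 N, or if a joint passes its speed limit or range.

## Working session

There is one attempt and no reset: what is moved stays moved. The work goes in short steps, Python scripts to look and compute and a tool call to move; the robot and the scene stay as the last step left them, time stands still between calls to the robot, and variables do not carry over. Pictures are saved under pics/ and viewed, at most 10 in all, crops included, and the job is handed in when it is done.

Besides the shell and the picture viewer there is one more tool, called after "Request:" by a JSON object that holds its "method" and its "body". arm_command: Moves the arm, as the interface text tells. Its arguments: {"type":"object","properties":{"dp":{"type":"array","items":{"type":"array","items":{"type":"number"}}},"angular":{"type":"array","items":{"type":"array","items":{"type":"number"}}},"claw":{"type":"array","items":{"type":"number"}},"force":{"type":"number"}},"required":["dp","angular","claw"]}

```bash
mkdir -p pics; cat > h.py <<'E'
import numpy as np, cv2
from cell import arm
def cloud(im):
    K,R,t,z=im["K"],im["R"],im["t"],im["z_map"]
    v,u=np.mgrid[:z.shape[0],:z.shape[1]]
    c=np.stack([(u-K[0,2])/K[0,0]*z,(v-K[1,2])/K[1,1]*z,z],-1)
    P=(c-t)@R   # R^T (c-t)
    P[z==0]=np.nan
    return P
def st():
    s=arm.observe(); print({k:np.round(s[k],3).tolist() for k in("clock","joints","position","ee_rot","force","width")}); return s
E
python3 - <<'E'
from h import *
st()
a=arm.get_image("scene");b=arm.get_image("side")
np.savez("im0.npz",**{k+n:i[k] for n,i in(("0",a),("1",b)) for k in i})
for n,i in(("scene",a),("side",b)):
    cv2.imwrite(f"pics/{n}0.png",i["frame"][:,:,::-1])
    print(n,i["K"].round(1).tolist(),(-i["R"].T@i["t"]).round(3),i["R"][2].round(3),(i["z_map"]>0).mean())
E
```

```text
{'clock': 0.0, 'joints': [-0.103, 0.435, 0.025, 1.574, -0.012, 1.134, -0.075], 'position': [0.624, -0.0, 0.226], 'ee_rot': [-2.221, -2.221, 0.002], 'force': [-0.431, -0.379, 0.092], 'width': 1.0}
scene [[488.3, 0.0, 257.6], [0.0, 488.3, 201.9], [0.0, 0.0, 1.0]] [ 1.484 -0.064  0.936] [-0.776  0.053 -0.628] 0.9960276285807291
side [[428.6, 0.0, 254.7], [0.0, 428.6, 197.1], [0.0, 0.0, 1.0]] [ 0.244 -0.787  0.986] [ 0.273  0.659 -0.701] 0.99609375
```

```bash
python3 -c "
import cv2,numpy as np
a=cv2.imread('pics/scene0.png');b=cv2.imread('pics/side0.png')
cv2.imwrite('pics/both0.png',cv2.resize(np.vstack([a,b]),(400,600)))"
```

```text
(no output)
```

View pics/scene0.png

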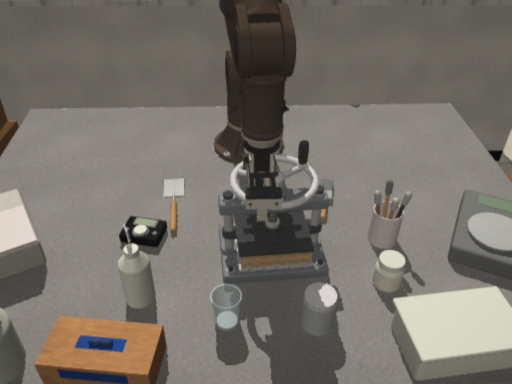

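View pics/side0.png

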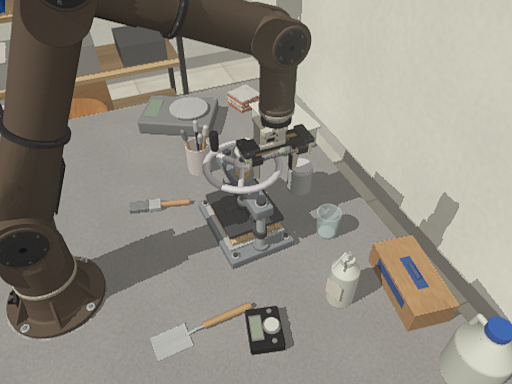

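The scene view shows the timer near (143,232) with its white key near (141,230), the wheel near (275,182) and the black handle near (303,152). The side view shows the timer key near (271,325), the handle near (213,140) and the wheel near (242,168). The gripper is close to the wheel.

```bash
cat > m.py <<'E'
from h import *
d=np.load("im0.npz")
for n in "01":
    im={k:d[k+n] for k in("frame","z_map","K","R","t")}
    P=cloud(im);f=im["frame"].astype(int);v=f.max(-1)
    hsv=cv2.cvtColor(im["frame"],cv2.COLOR_RGB2HSV)
    z=P[...,2]
    # key
    m=(abs(z-.041)<.006)&(v>150)&(P[...,1]<-.1)&(P[...,0]<.95)&(P[...,0]>.3)
    l,L,S,C=cv2.connectedComponentsWithStats(m.astype(np.uint8))
    for i in range(1,l):
        if S[i,4]>25: q=P[L==i]; print(n,"key",S[i].tolist(),C[i].round(),(np.nanmin(q,0)+np.nanmax(q,0))/2,np.nanmean(q,0),np.ptp(q,axis=0))
    # timer body
    m=(abs(z-.032)<.004)&(v<90)
    l,L,S,C=cv2.connectedComponentsWithStats(m.astype(np.uint8))
    for i in range(1,l):
        if S[i,4]>60:
            q=P[L==i]; print(n,"timer",S[i].tolist(),q.mean(0).round(3),cv2.minAreaRect(q[:,:2].astype(np.float32)*1000))
    # wheel rim
    m=(z>.235)&(z<.262)&(P[...,0]>.4)&(v>120)&(P[...,0]<.95)
    l,L,S,C=cv2.connectedComponentsWithStats(m.astype(np.uint8))
    for i in range(1,l):
        if S[i,4]>60:
            q=P[L==i]; print(n,"rim",S[i].tolist(),q.mean(0).round(3),q.min(0).round(3),q.max(0).round(3))
    # handle
    m=(z>.255)&(z<.33)&(v<70)&(P[...,0]>.4)
    l,L,S,C=cv2.connectedComponentsWithStats(m.astype(np.uint8))
    for i in range(1,l):
        if S[i,4]>60:
            q=P[L==i]; print(n,"dark",S[i].tolist(),q.mean(0).round(3),q.min(0).round(3),q.max(0).round(3))
    # objects map: all points above 15mm
    if n=="0":
        for nm,(u,w) in dict(pot=(385,215),jar=(390,262),bottle=(135,262),beaker=(226,290),tin=(322,290),nutR=(326,186),nutL=(225,197)).items(): print(nm,P[w,u].round(3))
E
python3 m.py
```

```text
0 key [134, 219, 21, 15, 127] [142. 227.] [ 0.46701501 -0.30629938  0.04058035] [ 0.47423906 -0.31167792  0.04055188] [0.06471781 0.05065019 0.0110481 ]
0 timer [126, 216, 40, 25, 379] [ 0.476 -0.302  0.033] ((467.4004821777344, -311.1626892089844), (108.1114730834961, 84.36839294433594), 75.77558898925781)
0 timer [311, 244, 17, 27, 186] [0.597 0.156 0.031] ((597.2996826171875, 154.4442596435547), (89.98929595947266, 35.053470611572266), 2.9318408966064453)
0 timer [449, 248, 36, 16, 101] [0.615 0.544 0.032] ((615.0855712890625, 542.4444580078125), (89.42013549804688, 12.97518253326416), 55.48932647705078)
0 timer [222, 250, 94, 28, 532] [ 0.626 -0.007  0.031] ((606.2320556640625, 23.930130004882812), (91.02665710449219, 230.53369140625), 3.262052536010742)
0 timer [486, 261, 26, 11, 67] [0.652 0.612 0.032] ((652.4107666015625, 612.1483764648438), (62.41734313964844, 8.789281845092773), 59.470645904541016)
0 timer [0, 349, 23, 30, 83] [ 0.885 -0.526  0.032] ((879.7149658203125, -525.2568359375), (11.852346420288086, 69.59925842285156), 69.08440399169922)
0 timer [60, 377, 63, 7, 100
[... 1531 characters left out ...]
7 ]
1 timer [57, 292, 37, 24, 104] [ 0.045 -0.068  0.032] ((45.9021110534668, -63.86053466796875), (96.7330551147461, 19.986278533935547), 21.389039993286133)
1 timer [245, 306, 40, 45, 752] [ 0.464 -0.319  0.031] ((464.14520263671875, -313.1989440917969), (110.23175811767578, 83.23728942871094), 75.78945922851562)
1 rim [202, 141, 80, 53, 1131] [0.525 0.01  0.251] [ 0.442 -0.071  0.236] [0.652 0.138 0.262]
1 dark [209, 131, 10, 21, 153] [0.495 0.102 0.297] [0.485 0.094 0.262] [0.508 0.118 0.319]
1 dark [280, 141, 30, 13, 145] [ 0.679 -0.029  0.316] [ 0.628 -0.041  0.297] [ 0.703 -0.002  0.33 ]
1 dark [251, 156, 13, 11, 94] [ 0.562 -0.035  0.311] [ 0.546 -0.041  0.297] [ 0.58  -0.022  0.33 ]
```

Request:
{"method": "arm_command", "body": {"dp": [[0,0,-1],[0,0,-1],[0,0,-1],[0,0,-1],[0,0,-1],[0,0,-1],[-0.9,-0.4,0],[-0.9,-0.4,0],[-0.9,-0.4,0],[-0.9,-0.4,0]], "angular": [[0,0,0],[0,0,0],[0,0,0],[0,0,0],[0,0,0],[0,0,0],[0,0,0],[0,0,0],[0,0,0],[0,0,0]], "claw": [1,1,1,1,1,1,0,0,0,0]}}

```text
clock: 1.1
position: [0.5843, -0.0908, 0.3763]
ee_rot: [-2.221, -2.221, 0.001]
force: [0.5, -0.2, 0.6]
width: 0.702
gripper_force: 0.0
```

Request:
{"method": "arm_command", "body": {"dp": [[-0.9,-0.4,0],[-0.9,-0.4,0],[-0.9,-0.4,0],[-0.9,-0.4,0],[-0.9,-0.4,0],[-0.9,-0.4,0],[-0.9,-0.4,0],[-0.9,-0.4,0],[-0.9,-0.4,0],[-0.9,-0.4,0]], "angular": [[0,0,0],[0,0,0],[0,0,0],[0,0,0],[0,0,0],[0,0,0],[0,0,0],[0,0,0],[0,0,0],[0,0,0]], "claw": [0,0,0,0,0,0,0,0,0,0]}}

```text
clock: 2.1
position: [0.4843, -0.3158, 0.3763]
ee_rot: [-2.221, -2.221, 0.0]
force: [0.9, 0.3, 0.9]
width: 0.002
gripper_force: 0.0
```

Request:
{"method": "arm_command", "body": {"dp": [[0,0,1],[0,0,1],[0,0,1],[0,0,1],[0,0,1],[0,0,1],[0,0,1],[0,0,1],[0,0,1],[0,0,0]], "angular": [[0,0,0],[0,0,0],[0,0,0],[0,0,0],[0,0,0],[0,0,0],[0,0,0],[0,0,0],[0,0,0],[0,0,0]], "claw": [0,0,0,0,0,0,0,0,0,0]}}

```text
clock: 3.1
position: [0.4828, -0.3137, 0.1484]
ee_rot: [-2.217, -2.217, 0.003]
force: [-0.3, 0.3, -0.3]
width: 0.002
gripper_force: 0.0
```

Request:
{"method": "arm_command", "body": {"dp": [[-0.1,-0.04,0.8],[0,0,0.8],[0,0,0.8],[0,0,0.8],[0,0,0.5],[0,0,0.3],[0,0,0]], "angular": [[0,0,0],[0,0,0],[0,0,0],[0,0,0],[0,0,0],[0,0,0],[0,0,0]], "claw": [0,0,0,0,0,0,0]}}

```text
clock: 3.8
position: [0.4839, -0.3174, 0.0515]
ee_rot: [-2.221, -2.221, 0.0]
force: [0.7, 0.6, -0.6]
width: 0.005
gripper_force: 0.0
```

```bash
python3 - <<'E'
from h import *
st()
i=arm.get_image("side");j=arm.get_image("wrist")
a=cv2.resize(i["frame"][260:384,180:340],None,fx=3.0,fy=3.0); b=cv2.resize(j["frame"],(400,300))
o=np.zeros((600,800,3),np.uint8); o[:300,:400]=b; o[100:472,410:800]=a[:,:390]
cv2.imwrite("pics/p1.png",o[:,:,::-1])
E
```

```text
{'clock': 3.8, 'joints': [0.396, 0.561, 0.131, 1.875, -0.106, 0.714, 0.587], 'position': [0.484, -0.317, 0.052], 'ee_rot': [-2.221, -2.221, 0.0], 'force': [0.699, 0.645, -0.606], 'width': 0.005}
```

View pics/p1.png

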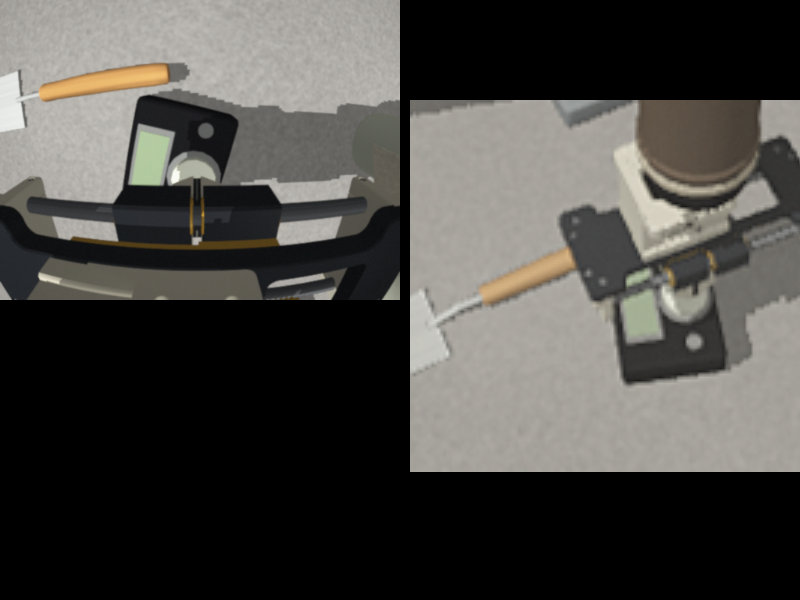

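Left (wrist view): the shut fingertips at (197,185) stand over the white key at (195,168). Right (side view): they also stand over the key, at (688,295). Pressing now.

Request:
{"method": "arm_command", "body": {"dp": [[0,0,0.3],[0,0,0.12],[0,0,0.06],[0,0,0.06],[0,0,0.06],[0,0,0]], "angular": [[0,0,0],[0,0,0],[0,0,0],[0,0,0],[0,0,0],[0,0,0]], "claw": [0,0,0,0,0,0]}}

```text
clock: 4.5
position: [0.4841, -0.3175, 0.0368]
ee_rot: [2.221, 2.221, 0.0]
force: [-0.2, 0.1, 4.9]
width: 0.001
gripper_force: 1.9
```

Request:
{"method": "arm_command", "body": {"dp": [[0,0,0.05],[0,0,0.05],[0,0,0]], "angular": [[0,0,0],[0,0,0],[0,0,0]], "claw": [0,0,0]}}

```text
clock: 4.8
position: [0.4842, -0.3176, 0.0359]
ee_rot: [2.221, 2.221, 0.001]
force: [-4.7, 4.3, 21.3]
width: 0.004
gripper_force: 11.0
```

Request:
{"method": "arm_command", "body": {"dp": [[0,0,-0.15],[0,0,-0.3],[0,0,-1],[0,0,-1],[0,0,-1],[0,0,-1],[0,0,-1],[0,0,-1],[0,0,-1],[0,0,-1]], "angular": [[0,0,0],[0,0,0],[0,0,0],[0,0,0],[0,0,0],[0,0,0],[0,0,0],[0,0,0],[0,0,0],[0,0,0]], "claw": [0,0,0,0,0,0,0,0,0,0]}}

```text
clock: 5.8
position: [0.4836, -0.3174, 0.2465]
ee_rot: [-2.221, -2.221, 0.0]
force: [0.7, -0.8, -0.0]
width: 0.004
gripper_force: 0.0
```

Request:
{"method": "arm_command", "body": {"dp": [[0,0,-1],[0,0,-1],[0,0,-1],[0,0,-1],[0,0,-1],[0,0,0]], "angular": [[0,0,0],[0,0,0],[0,0,0],[0,0,0],[0,0,0],[0,0,0]], "claw": [0,0,0,0,0,0]}}

```text
clock: 6.4
position: [0.4848, -0.3183, 0.374]
ee_rot: [2.218, 2.217, 0.002]
force: [-1.1, 0.1, -0.1]
width: 0.006
gripper_force: 0.0
```

```bash
cat > w.py <<'E'
from h import *
import sys
from scipy.optimize import least_squares
def handle(tag=None):
    """circle fit (r 12.5 mm) of the handle in both views -> list of centres"""
    out=[]
    for n in("scene","side"):
        if tag is None:
            d=np.load("im0.npz");k="01"[n=="side"];im={q:d[q+k] for q in("frame","z_map","K","R","t")}
        else: im=arm.get_image(n)
        P=cloud(im);v=im["frame"].max(-1);z=P[...,2]
        r=np.hypot(P[...,0]-.549,P[...,1]-.0355)
        m=(z>.268)&(z<.335)&(v<75)&(abs(r-.09)<.02)
        l,L,S,C=cv2.connectedComponentsWithStats(m.astype(np.uint8))
        for i in range(1,l):
            if S[i,4]<50: continue
            q=P[L==i]; cam=-im["R"].T@im["t"]; e=q.mean(0)[:2]-cam[:2]; e/=np.linalg.norm(e)
            s=least_squares(lambda c:np.hypot(*(q[:,:2]-c).T)-.0125,q.mean(0)[:2]+e*.01,loss="soft_l1",f_scale=.001).x
            print(n,S[i].tolist(),C[i].round(1),s.round(4),"ang",np.degrees(np.arctan2(s[1]-.0355,s[0]-.549)).round(1),"r",np.hypot(s[0]-.549,s[1]-.0355).round(4))
    return
if __name__=="__main__":
    handle(None)
    if len(sys.argv)>1: st(); handle(1)
E
python3 w.py x
sed -n '/# timer/,$p' m.py >/dev/null
python3 - <<'E'
from h import *
im=arm.get_image("side");P=cloud(im);m=(abs(P[...,2]-.032)<.004)&(im["frame"].max(-1)<90)&(P[...,0]>.3)&(P[...,1]<-.2)
l,L,S,C=cv2.connectedComponentsWithStats(m.astype(np.uint8));i=1+S[1:,4].argmax()
print(S[i],cv2.minAreaRect(P[L==i][:,:2].astype(np.float32)*1000))
d=np.load("im0.npz")
for n in "01":
    im={k:d[k+n] for k in("frame","z_map","K","R","t")}
    P=cloud(im);z=P[...,2];m=(z>.240)&(z<.256)&(im["frame"].max(-1)>120)&(abs(np.hypot(P[...,0]-.549,P[...,1]-.0355)-.098)<.02);q=P[m][:,:2]
    from scipy.optimize import least_squares
    print("hub",least_squares(lambda c:np.hypot(*(q-c[:2]).T)-c[2],[.549,.0355,.098],loss="soft_l1",f_scale=.003).x.round(4))
E
```

```text
scene [298, 141, 11, 21, 189] [303.  150.8] [0.4945 0.1105] ang 126.0 r 0.0927
scene [252, 171, 22, 8, 98] [262.6 174.4] [0.6369 0.003 ] ang -20.3 r 0.0937
side [209, 131, 10, 19, 146] [213.4 139.7] [0.4971 0.1112] ang 124.5 r 0.0918
side [252, 157, 13, 10, 70] [257.7 161.5] [ 0.5627 -0.0262] ang -77.4 r 0.0632
{'clock': 6.4, 'joints': [0.349, 0.273, 0.189, 1.456, -0.052, 1.412, 0.539], 'position': [0.485, -0.318, 0.374], 'ee_rot': [2.218, 2.217, 0.002], 'force': [-1.141, 0.139, -0.106], 'width': 0.006}
scene [298, 141, 11, 22, 192] [303.1 150.9] [0.4944 0.1106] ang 126.0 r 0.0928
side [209, 131, 10, 19, 145] [213.5 139.7] [0.4968 0.1109] ang 124.7 r 0.0917
[245 306  40  45 746] ((463.792236328125, -313.46539306640625), (110.02146911621094, 83.48002624511719), 76.38986206054688)
hub [0.5546 0.0359 0.0974]
hub [0.5472 0.0311 0.0969]
```

Request:
{"method": "arm_command", "body": {"dp": [[0.9,0.084,0],[0.9,0.084,0],[0.9,0.084,0],[0.9,0.084,0],[0.9,0.084,0],[0.9,0.084,0],[0.9,0.084,0],[0.9,0.084,0],[0.9,0.084,0],[0.9,0.084,0]], "angular": [[0,0,0],[0,0,0],[0,0,0],[0,0,0],[0,0,0],[0,0,0],[0,0,0],[0,0,0],[0,0,0],[0,0,0]], "claw": [0,0,0,0,0,0,0,0,0,0]}}

```text
clock: 7.55
position: [0.5043, -0.0915, 0.3692]
ee_rot: [-2.22, -2.22, 0.002]
force: [0.5, 0.6, -0.5]
width: 0.005
gripper_force: 0.0
```

Request:
{"method": "arm_command", "body": {"dp": [[0.9,0.084,0],[0.9,0.084,0],[0.9,0.084,0],[0.9,0.084,0],[0.9,0.084,0],[0.9,0.084,0],[0.9,0.084,0],[0.9,0.084,0],[0.9,0.084,0],[0.9,0.084,0]], "angular": [[0,0,0],[0,0,0],[0,0,0],[0,0,0],[0,0,0],[0,0,0],[0,0,0],[0,0,0],[0,0,0],[0,0,0]], "claw": [0,0,0,0,0,0,0,0,0,0]}}

```text
clock: 8.55
position: [0.5254, 0.1332, 0.3691]
ee_rot: [-2.221, -2.221, 0.003]
force: [0.2, -0.0, 0.3]
width: 0.007
gripper_force: 0.0
```

Request:
{"method": "arm_command", "body": {"dp": [[0,0,0],[0,0,0],[0,0,0],[0,0,0],[0,0,0],[0,0,0],[0,0,0],[0,0,0]], "angular": [[0,0,0.91],[0,0,0.91],[0,0,0.91],[0,0,0.91],[0,0,0.91],[0,0,0.91],[0,0,0.91],[0,0,0]], "claw": [0,0,0,0,0,0,0,0]}}

```text
clock: 9.35
position: [0.5255, 0.1323, 0.3692]
ee_rot: [2.995, 0.948, -0.004]
force: [-0.6, 0.0, 0.4]
width: 0.007
gripper_force: 0.0
```

```bash
cat > q.py <<'E'
from h import *
from scipy.spatial.transform import Rotation as Ro
s=st(); M=Ro.from_rotvec(s["ee_rot"]).as_matrix(); print("psi",np.degrees(np.arctan2(M[1,0],M[0,0])).round(2),"z",M[:,2].round(4))
p=np.array(s["position"])[:2]-[.549,.035]; a=np.arctan2(p[1],p[0]);r=np.hypot(*p); print("post ang",np.degrees(a).round(1),"r",r.round(4))
import sys
if len(sys.argv)>2:
    g=np.array([float(x) for x in sys.argv[1:4]])-s["position"]; print("dp to goal",(M.T@g/.025).round(2))
E
python3 q.py 0.527 0.130 0.280
```

```text
{'clock': 9.35, 'joints': [-0.36, 0.215, 0.018, 1.538, -0.004, 1.391, -1.299], 'position': [0.525, 0.132, 0.369], 'ee_rot': [2.995, 0.948, -0.004], 'force': [-0.637, 0.015, 0.4], 'width': 0.007}
psi 35.13 z [-2.1e-03 -9.0e-04 -1.0e+00]
post ang 103.6 r 0.1001
dp to goal [0.01 0.11 3.57]
```

Request:
{"method": "arm_command", "body": {"dp": [[0,0.11,0.8],[0,0,0.8],[0,0,0.8],[0,0,0.8],[0,0,0.36],[0,0,0]], "angular": [[0,0,0],[0,0,0],[0,0,0],[0,0,0],[0,0,0],[0,0,0]], "claw": [0,0,0,0,0,0]}}

```text
clock: 9.95
position: [0.5267, 0.1299, 0.28]
ee_rot: [2.993, 0.955, -0.005]
force: [0.9, 0.0, 0.8]
width: 0.008
gripper_force: 0.0
```

```bash
cat > pic.py <<'E'
from h import *
import sys
o=[]
for n,(y,x) in dict(scene=(90,180),side=(80,150)).items():
    f=arm.get_image(n)["frame"][y:y+150,x:x+200]; o.append(cv2.resize(f,(400,300)))
w=cv2.resize(arm.get_image("wrist")["frame"],(400,300))
cv2.imwrite(f"pics/{sys.argv[1]}.png",np.vstack([np.hstack(o),np.hstack([w,w*0])])[:,:,::-1])
E
python3 q.py; python3 pic.py p2
```

```text
{'clock': 9.95, 'joints': [-0.349, 0.262, 0.011, 1.693, -0.003, 1.19, -1.29], 'position': [0.527, 0.13, 0.28], 'ee_rot': [2.993, 0.955, -0.005], 'force': [0.882, 0.045, 0.781], 'width': 0.008}
psi 35.39 z [-0.003 -0.001 -1.   ]
post ang 103.2 r 0.0975
```

View pics/p2.png

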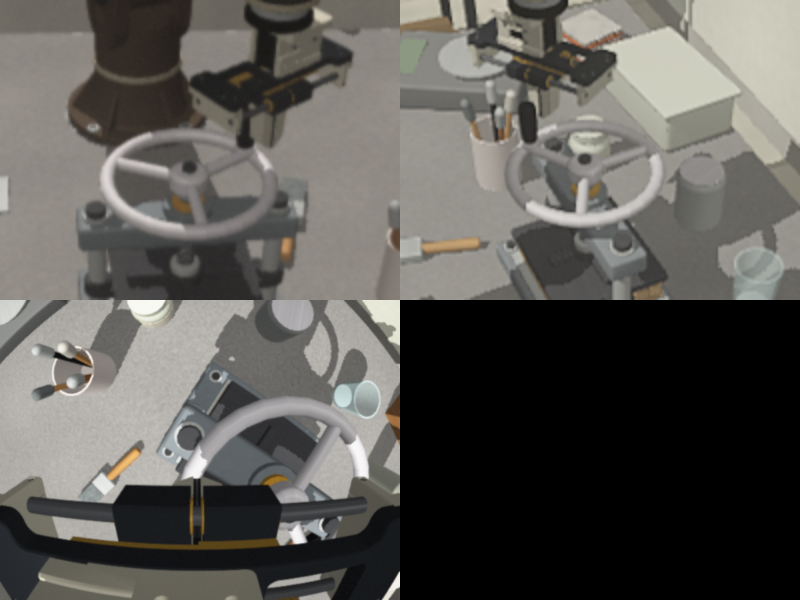

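Scene (245,130) and side (540,100): the shut fingers stand on the clockwise side of the black handle at side (528,120), above the rim. Pushing from there goes the right way round.

Request:
{"method": "arm_command", "body": {"dp": [[-0.25,0,0],[-0.2,0,0],[-0.1,0,0],[-0.327,-0.065,0],[-0.327,-0.065,0],[-0.327,-0.065,0],[-0.327,-0.065,0],[-0.327,-0.065,0]], "angular": [[0,0,0],[0,0,0],[0,0,0],[0,0,-0.6],[0,0,-0.6],[0,0,-0.6],[0,0,-0.6],[0,0,-0.6]], "claw": [0,0,0,0,0,0,0,0]}}

```text
clock: 10.9
position: [0.4828, 0.0999, 0.2824]
ee_rot: [-2.703, -1.602, -0.005]
force: [2.4, 4.3, 2.0]
width: 0.003
gripper_force: 2.2
```

```bash
python3 q.py; python3 w.py x | tail -3
```

```text
{'clock': 10.9, 'joints': [-0.271, 0.175, -0.048, 1.8, 0.008, 1.163, -0.822], 'position': [0.483, 0.1, 0.282], 'ee_rot': [-2.703, -1.602, -0.005], 'force': [2.385, 4.27, 1.951], 'width': 0.003}
psi 61.3 z [ 0.003   0.0018 -1.    ]
post ang 135.6 r 0.0927
{'clock': 10.9, 'joints': [-0.271, 0.175, -0.048, 1.8, 0.008, 1.163, -0.822], 'position': [0.483, 0.1, 0.282], 'ee_rot': [-2.703, -1.602, -0.005], 'force': [2.385, 4.27, 1.951], 'width': 0.003}
scene [285, 146, 10, 11, 73] [288.9 151. ] [0.469 0.082] ang 149.8 r 0.0925
side [203, 134, 10, 26, 169] [207.5 148.5] [0.4692 0.08  ] ang 150.9 r 0.0913
```

Request:
{"method": "arm_command", "body": {"dp": [[-0.327,-0.065,0],[-0.327,-0.065,0],[-0.327,-0.065,0],[-0.327,-0.065,0],[-0.327,-0.065,0],[-0.327,-0.065,0],[-0.327,-0.065,0],[-0.327,-0.065,0],[-0.327,-0.065,0],[-0.327,-0.065,0]], "angular": [[0,0,-0.6],[0,0,-0.6],[0,0,-0.6],[0,0,-0.6],[0,0,-0.6],[0,0,-0.6],[0,0,-0.6],[0,0,-0.6],[0,0,-0.6],[0,0,-0.6]], "claw": [0,0,0,0,0,0,0,0,0,0]}}

```text
clock: 12.0
position: [0.4589, 0.0229, 0.2819]
ee_rot: [-1.741, -2.615, -0.002]
force: [0.4, 4.5, 2.2]
width: 0.004
gripper_force: 2.0
```

```bash
python3 q.py; python3 w.py x | tail -2
```

```text
{'clock': 12.0, 'joints': [-0.093, 0.122, -0.081, 1.866, 0.009, 1.153, 0.219], 'position': [0.459, 0.023, 0.282], 'ee_rot': [-1.741, -2.615, -0.002], 'force': [0.365, 4.484, 2.171], 'width': 0.004}
psi 112.7 z [ 7.0e-04  1.4e-03 -1.0e+00]
post ang -172.3 r 0.091
scene [253, 130, 10, 26, 211] [257.6 143.7] [0.4641 0.0017] ang -158.3 r 0.0914
side [212, 155, 10, 24, 183] [216.5 167.1] [4.674e-01 2.000e-04] ang -156.6 r 0.0889
```

Request:
{"method": "arm_command", "body": {"dp": [[-0.327,-0.11,0],[-0.327,-0.067,0],[-0.327,-0.067,0],[-0.327,-0.067,0],[-0.327,-0.067,0],[-0.327,-0.067,0],[-0.327,-0.067,0],[-0.327,-0.067,0],[-0.327,-0.067,0],[-0.327,-0.067,0]], "angular": [[0,0,-0.6],[0,0,-0.6],[0,0,-0.6],[0,0,-0.6],[0,0,-0.6],[0,0,-0.6],[0,0,-0.6],[0,0,-0.6],[0,0,-0.6],[0,0,-0.6]], "claw": [0,0,0,0,0,0,0,0,0,0]}}

```text
clock: 13.1
position: [0.5025, -0.0442, 0.2813]
ee_rot: [-0.433, -3.11, -0.001]
force: [-4.3, 3.6, 1.2]
width: 0.005
gripper_force: 2.3
```

```bash
python3 q.py; python3 w.py x | tail -2
```

```text
{'clock': 13.1, 'joints': [0.073, 0.202, -0.108, 1.769, 0.023, 1.173, 1.252], 'position': [0.503, -0.044, 0.281], 'ee_rot': [-0.433, -3.11, -0.001], 'force': [-4.319, 3.637, 1.233], 'width': 0.005}
psi 164.14 z [-1.8e-03  8.0e-04 -1.0e+00]
post ang -120.4 r 0.0918
{'clock': 13.1, 'joints': [0.073, 0.202, -0.108, 1.769, 0.023, 1.173, 1.252], 'position': [0.503, -0.044, 0.281], 'ee_rot': [-0.433, -3.11, -0.001], 'force': [-4.319, 3.637, 1.233], 'width': 0.005}
scene [232, 140, 11, 30, 230] [237.4 156.6] [ 0.521  -0.0492] ang -108.3 r 0.0892
```

Request:
{"method": "arm_command", "body": {"dp": [[-0.327,-0.07,0],[-0.327,-0.067,0],[-0.327,-0.067,0],[-0.327,-0.067,0],[-0.327,-0.067,0],[-0.327,-0.067,0],[-0.327,-0.067,0],[-0.327,-0.067,0],[-0.327,-0.067,0],[-0.327,-0.067,0]], "angular": [[0,0,-0.6],[0,0,-0.6],[0,0,-0.6],[0,0,-0.6],[0,0,-0.6],[0,0,-0.6],[0,0,-0.6],[0,0,-0.6],[0,0,-0.6],[0,0,-0.6]], "claw": [0,0,0,0,0,0,0,0,0,0]}}

```text
clock: 14.2
position: [0.5827, -0.0516, 0.2814]
ee_rot: [0.958, -2.99, 0.001]
force: [-4.0, -2.8, 4.8]
width: 0.005
gripper_force: 2.3
```

```bash
python3 q.py; python3 w.py x | tail -2
```

```text
{'clock': 14.2, 'joints': [0.166, 0.347, -0.233, 1.576, 0.085, 1.231, 2.109], 'position': [0.583, -0.052, 0.281], 'ee_rot': [0.958, -2.99, 0.001], 'force': [-3.993, -2.825, 4.761], 'width': 0.005}
psi -144.45 z [-0.0019 -0.0013 -1.    ]
post ang -68.7 r 0.0929
{'clock': 14.2, 'joints': [0.166, 0.347, -0.233, 1.576, 0.085, 1.231, 2.109], 'position': [0.583, -0.052, 0.281], 'ee_rot': [0.958, -2.99, 0.001], 'force': [-3.993, -2.825, 4.761], 'width': 0.005}
scene [237, 161, 12, 28, 257] [242.9 175.3] [ 0.5964 -0.038 ] ang -57.2 r 0.0875
```

Request:
{"method": "arm_command", "body": {"dp": [[0.4,0,0],[0.4,0,0],[0,0,0],[0,0,0],[0,0,0],[0,0,0],[0,0,0],[0,0,0],[0,0,0],[0,0,0]], "angular": [[0,0,0],[0,0,0],[0,0,0.95],[0,0,0.95],[0,0,0.95],[0,0,0.95],[0,0,0.95],[0,0,0.95],[0,0,0.95],[0,0,0.95]], "claw": [0,0,0,0,0,0,0,0,0,0]}}

```text
clock: 15.3
position: [0.5663, -0.0638, 0.2817]
ee_rot: [0.817, 3.033, -0.0]
force: [-0.2, 0.1, 0.3]
width: 0.006
gripper_force: 0.0
```

Request:
{"method": "arm_command", "body": {"dp": [[0,0,0],[0,0,0],[0,0,0],[0,0,0],[0,0,0],[0,0,0],[0,0,0],[0,0,0],[0,0,0],[0,0,0]], "angular": [[0,0,0.95],[0,0,0.95],[0,0,0.95],[0,0,0.95],[0,0,0.95],[0,0,0.95],[0,0,0.95],[0,0,0.95],[0,0,0.95],[0,0,0.95]], "claw": [0,0,0,0,0,0,0,0,0,0]}}

```text
clock: 16.3
position: [0.5663, -0.0638, 0.2817]
ee_rot: [2.601, 1.761, 0.001]
force: [-0.5, -0.2, -0.1]
width: 0.007
gripper_force: 0.0
```

Request:
{"method": "arm_command", "body": {"dp": [[0,0,0],[0,0,0],[0,0,0],[0,0,0],[0,0,0]], "angular": [[0,0,0.95],[0,0,0.95],[0,0,0.95],[0,0,0.95],[0,0,0]], "claw": [0,0,0,0,0]}}

```text
clock: 16.8
position: [0.5664, -0.0636, 0.2817]
ee_rot: [-2.99, -0.965, -0.001]
force: [1.4, 0.1, -0.4]
width: 0.003
gripper_force: 0.0
```

```bash
python3 q.py; python3 w.py x | tail -2;python3 pic.py p3
```

```text
{'clock': 16.8, 'joints': [-0.234, 0.306, 0.337, 1.65, -0.107, 1.204, -0.82], 'position': [0.566, -0.064, 0.282], 'ee_rot': [-2.99, -0.965, -0.001], 'force': [1.438, 0.068, -0.39], 'width': 0.003}
psi 35.78 z [ 4.e-04  2.e-04 -1.e+00]
post ang -80.0 r 0.1002
{'clock': 16.8, 'joints': [-0.234, 0.306, 0.337, 1.65, -0.107, 1.204, -0.82], 'position': [0.566, -0.064, 0.282], 'ee_rot': [-2.99, -0.965, -0.001], 'force': [1.438, 0.068, -0.39], 'width': 0.003}
scene [239, 165, 11, 25, 243] [243.9 176.3] [ 0.5985 -0.0365] ang -55.5 r 0.0874
```

View pics/p3.png

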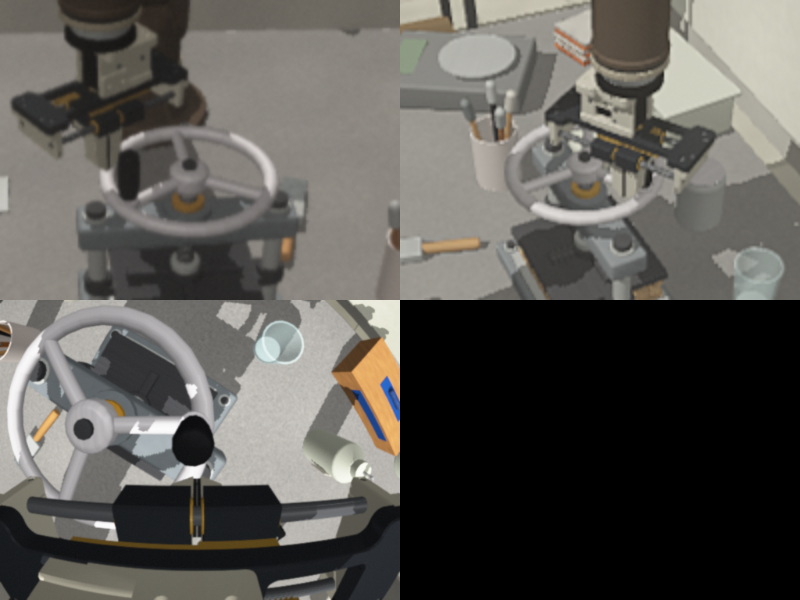

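Wrist view: the fingertips (197,490) are again right behind the black handle (193,440). The wheel stayed where it was left.

Request:
{"method": "arm_command", "body": {"dp": [[0.4,0,0],[0.3,0,0],[0.1,0,0],[0.327,0.067,0],[0.327,0.067,0],[0.327,0.067,0],[0.327,0.067,0],[0.327,0.067,0],[0.327,0.067,0],[0.327,0.067,0]], "angular": [[0,0,0],[0,0,0],[0,0,0],[0,0,-0.6],[0,0,-0.6],[0,0,-0.6],[0,0,-0.6],[0,0,-0.6],[0,0,-0.6],[0,0,-0.6]], "claw": [0,0,0,0,0,0,0,0,0,0]}}

```text
clock: 18.05
position: [0.6278, -0.0155, 0.2817]
ee_rot: [2.535, 1.853, -0.002]
force: [-1.0, -4.7, 2.7]
width: 0.001
gripper_force: 2.2
```

```bash
python3 q.py; python3 w.py x | tail -2
```

```text
{'clock': 18.05, 'joints': [-0.193, 0.403, 0.193, 1.495, -0.077, 1.252, -0.299], 'position': [0.628, -0.016, 0.282], 'ee_rot': [2.535, 1.853, -0.002], 'force': [-0.972, -4.677, 2.701], 'width': 0.001}
psi 72.35 z [ 0.     -0.0019 -1.    ]
post ang -32.6 r 0.0936
{'clock': 18.05, 'joints': [-0.193, 0.403, 0.193, 1.495, -0.077, 1.252, -0.299], 'position': [0.628, -0.016, 0.282], 'ee_rot': [2.535, 1.853, -0.002], 'force': [-0.972, -4.677, 2.701], 'width': 0.001}
scene [258, 173, 11, 25, 185] [264.2 185.7] [0.6305 0.0035] ang -21.4 r 0.0876
```

Request:
{"method": "arm_command", "body": {"dp": [[0.327,0.065,0],[0.327,0.065,0],[0.327,0.065,0],[0.327,0.065,0],[0.327,0.065,0],[0.327,0.065,0],[0.327,0.065,0],[0.327,0.065,0],[0.327,0.065,0],[0.327,0.065,0]], "angular": [[0,0,-0.6],[0,0,-0.6],[0,0,-0.6],[0,0,-0.6],[0,0,-0.6],[0,0,-0.6],[0,0,-0.6],[0,0,-0.6],[0,0,-0.6],[0,0,-0.6]], "claw": [0,0,0,0,0,0,0,0,0,0]}}

```text
clock: 19.15
position: [0.6374, 0.0654, 0.2823]
ee_rot: [1.479, 2.767, 0.002]
force: [5.5, -3.0, 3.2]
width: 0.006
gripper_force: 2.7
```

```bash
python3 q.py; python3 w.py x | tail -2
```

```text
{'clock': 19.15, 'joints': [-0.174, 0.424, -0.018, 1.45, 0.009, 1.264, 0.396], 'position': [0.637, 0.065, 0.282], 'ee_rot': [1.479, 2.767, 0.002], 'force': [5.534, -3.037, 3.184], 'width': 0.006}
psi 123.75 z [ 4.2e-03 -4.0e-04 -1.0e+00]
post ang 19.0 r 0.0935
{'clock': 19.15, 'joints': [-0.174, 0.424, -0.018, 1.45, 0.009, 1.264, 0.396], 'position': [0.637, 0.065, 0.282], 'ee_rot': [1.479, 2.767, 0.002], 'force': [5.534, -3.037, 3.184], 'width': 0.006}
scene [293, 180, 11, 15, 79] [299.2 188.4] [0.6244 0.0825] ang 31.9 r 0.0888
```

Request:
{"method": "arm_command", "body": {"dp": [[0.327,0.065,0],[0.327,0.065,0],[0.327,0.065,0],[0.327,0.065,0],[0.327,0.065,0],[0.327,0.065,0],[0.327,0.065,0],[0.327,0.065,0],[0.327,0.065,0],[0.327,0.065,0]], "angular": [[0,0,-0.6],[0,0,-0.6],[0,0,-0.6],[0,0,-0.6],[0,0,-0.6],[0,0,-0.6],[0,0,-0.6],[0,0,-0.6],[0,0,-0.6],[0,0,-0.6]], "claw": [0,0,0,0,0,0,0,0,0,0]}}

```text
clock: 20.25
position: [0.5791, 0.1234, 0.2824]
ee_rot: [0.128, 3.136, 0.004]
force: [5.4, 3.6, 3.9]
width: 0.003
gripper_force: 2.8
```

```bash
python3 q.py; python3 w.py x | tail -2
```

```text
{'clock': 20.25, 'joints': [-0.132, 0.355, -0.232, 1.562, 0.084, 1.231, 1.111], 'position': [0.579, 0.123, 0.282], 'ee_rot': [0.128, 3.136, 0.004], 'force': [5.361, 3.637, 3.884], 'width': 0.003}
psi 175.31 z [ 0.0033  0.0022 -1.    ]
post ang 71.2 r 0.0934
{'clock': 20.25, 'joints': [-0.132, 0.355, -0.232, 1.562, 0.084, 1.231, 1.111], 'position': [0.579, 0.123, 0.282], 'ee_rot': [0.128, 3.136, 0.004], 'force': [5.361, 3.637, 3.884], 'width': 0.003}
side [228, 121, 9, 20, 128] [231.5 130.7] [0.5555 0.1279] ang 86.0 r 0.0926
```

Request:
{"method": "arm_command", "body": {"dp": [[0.327,0.065,0],[0.327,0.065,0],[0.327,0.065,0],[0.327,0.065,0],[0.327,0.065,0],[0.327,0.065,0],[0,0,0]], "angular": [[0,0,-0.6],[0,0,-0.6],[0,0,-0.6],[0,0,-0.6],[0,0,-0.6],[0,0,-0.6],[0,0,0]], "claw": [0,0,0,0,0,0,0]}}

```text
clock: 21.05
position: [0.5282, 0.1247, 0.2816]
ee_rot: [0.709, -3.06, -0.0]
force: [1.0, 0.7, 0.4]
width: 0.006
gripper_force: 0.5
```

```bash
python3 q.py; python3 w.py x
```

```text
{'clock': 21.05, 'joints': [-0.06, 0.286, -0.348, 1.67, 0.103, 1.204, 1.595], 'position': [0.528, 0.125, 0.282], 'ee_rot': [0.709, -3.06, -0.0], 'force': [0.951, 0.723, 0.41], 'width': 0.006}
psi -153.91 z [-2.e-04  2.e-04 -1.e+00]
post ang 103.1 r 0.0921
scene [298, 141, 11, 21, 189] [303.  150.8] [0.4945 0.1105] ang 126.0 r 0.0927
scene [252, 171, 22, 8, 98] [262.6 174.4] [0.6369 0.003 ] ang -20.3 r 0.0937
side [209, 131, 10, 19, 146] [213.4 139.7] [0.4971 0.1112] ang 124.5 r 0.0918
side [252, 157, 13, 10, 70] [257.7 161.5] [ 0.5627 -0.0262] ang -77.4 r 0.0632
{'clock': 21.05, 'joints': [-0.06, 0.286, -0.348, 1.67, 0.103, 1.204, 1.595], 'position': [0.528, 0.125, 0.282], 'ee_rot': [0.709, -3.06, -0.0], 'force': [0.951, 0.723, 0.41], 'width': 0.006}
side [211, 126, 10, 21, 167] [216.2 135.8] [0.5064 0.1175] ang 117.5 r 0.0924
```

Request:
{"method": "arm_command", "body": {"dp": [[0.16,0.033,0],[0.16,0.033,0],[0,0,0]], "angular": [[0,0,-0.3],[0,0,-0.3],[0,0,0]], "claw": [0,0,0]}}

```text
clock: 21.45
position: [0.521, 0.1223, 0.2813]
ee_rot: [0.846, -3.025, 0.0]
force: [2.4, 1.6, 0.4]
width: 0.004
gripper_force: 1.4
```

```bash
python3 q.py; python3 w.py x|tail -2
```

```text
{'clock': 21.45, 'joints': [-0.045, 0.275, -0.364, 1.686, 0.104, 1.199, 1.682], 'position': [0.521, 0.122, 0.281], 'ee_rot': [0.846, -3.025, 0.0], 'force': [2.361, 1.554, 0.419], 'width': 0.004}
psi -148.76 z [-1.e-04 -1.e-04 -1.e+00]
post ang 107.7 r 0.0917
{'clock': 21.45, 'joints': [-0.045, 0.275, -0.364, 1.686, 0.104, 1.199, 1.682], 'position': [0.521, 0.122, 0.281], 'ee_rot': [0.846, -3.025, 0.0], 'force': [2.361, 1.554, 0.419], 'width': 0.004}
side [210, 127, 10, 22, 163] [214.5 137.1] [0.5008 0.114 ] ang 121.6 r 0.0921
```

Request:
{"method": "arm_command", "body": {"dp": [[0.12,0.02,0],[0,0,0],[-0.5,0,0],[-0.9,0,0],[-0.9,0,0],[0,0,0]], "angular": [[0,0,-0.2],[0,0,0],[0,0,0],[0,0,0],[0,0,0],[0,0,0]], "claw": [0,0,0,0,0,0]}}

```text
clock: 22.15
position: [0.5677, 0.1548, 0.2805]
ee_rot: [0.895, -3.01, -0.001]
force: [1.3, 0.2, -0.8]
width: 0.003
gripper_force: 0.0
```

```bash
python3 q.py; python3 w.py x|tail -3; python3 pic.py p4
```

```text
{'clock': 22.15, 'joints': [-0.094, 0.367, -0.365, 1.561, 0.135, 1.239, 1.668], 'position': [0.568, 0.155, 0.281], 'ee_rot': [0.895, -3.01, -0.001], 'force': [1.342, 0.219, -0.81], 'width': 0.003}
psi -146.88 z [-1.1e-03  7.0e-04 -1.0e+00]
post ang 81.1 r 0.1212
side [252, 157, 13, 10, 70] [257.7 161.5] [ 0.5627 -0.0262] ang -77.4 r 0.0632
{'clock': 22.15, 'joints': [-0.094, 0.367, -0.365, 1.561, 0.135, 1.239, 1.668], 'position': [0.568, 0.155, 0.281], 'ee_rot': [0.895, -3.01, -0.001], 'force': [1.342, 0.219, -0.81], 'width': 0.003}
side [209, 128, 10, 21, 165] [213.6 137.9] [0.4976 0.1117] ang 124.0 r 0.0919
```

View pics/p4.png

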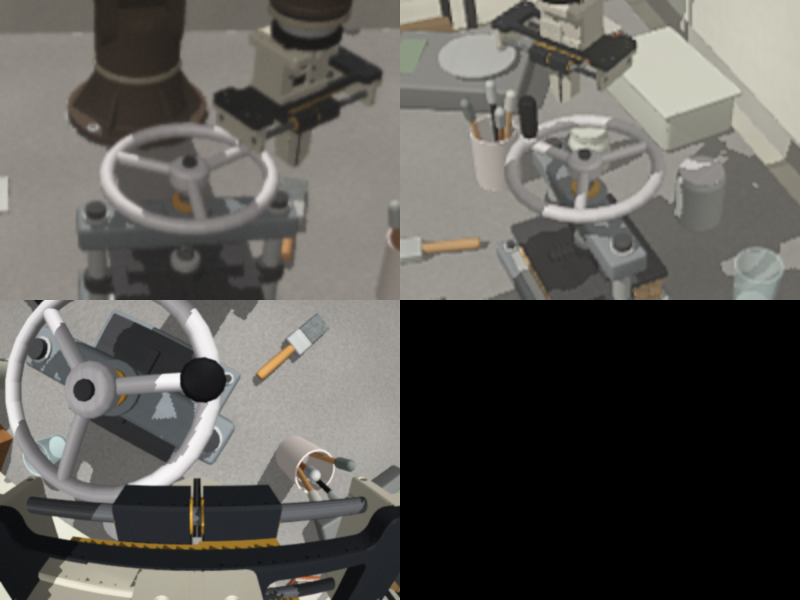

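Side view: the handle at (528,118) is back almost at its starting spot, and the fingers are clear of it. I'll lift away and check from both cameras.

Request:
{"method": "arm_command", "body": {"dp": [[0,0,-0.9],[0,0,-0.9],[0,0,-0.9],[0,0,-0.9],[-0.8,0.5,-0.5],[-0.8,0.5,-0.5],[-0.8,0.5,-0.5],[-0.8,0.5,-0.5],[-0.8,0,0],[0,0,0]], "angular": [[0,0,0],[0,0,0],[0,0,0],[0,0,0],[0,0,0],[0,0,0],[0,0,0],[0,0,0],[0,0,0],[0,0,0]], "claw": [0,0,0,0,0,0,0,0,0,0]}}

```text
clock: 23.4
position: [0.623, 0.2507, 0.4207]
ee_rot: [0.897, -3.01, -0.0]
force: [-0.4, -0.2, -1.2]
width: 0.004
gripper_force: 0.0
```

```bash
python3 q.py; python3 w.py x|tail -3; python3 - <<'E'
from h import *
d=np.load("im0.npz")
def top(im):
    P=cloud(im);m=(abs(P[...,2]-.032)<.004)&(im["frame"].max(-1)<90)&(P[...,0]>.35)&(P[...,0]<.6)&(P[...,1]<-.2)
    l,L,S,C=cv2.connectedComponentsWithStats(m.astype(np.uint8));i=1+S[1:,4].argmax()
    return cv2.minAreaRect(P[L==i][:,:2].astype(np.float32)*1000)
o=[]
for n,k in(("scene","0"),("side","1")):
    im=arm.get_image(n); print(n,top({q:d[q+k] for q in("frame","z_map","K","R","t")}),top(im))
    o.append(np.vstack([cv2.resize(d["frame"+k],(400,300)),cv2.resize(im["frame"],(400,300))]))
cv2.imwrite("pics/p5.png",np.hstack(o)[:,:,::-1])
E
```

```text
{'clock': 23.4, 'joints': [-0.264, 0.476, -0.361, 1.059, 0.162, 1.633, 1.573], 'position': [0.623, 0.251, 0.421], 'ee_rot': [0.897, -3.01, -0.0], 'force': [-0.384, -0.157, -1.192], 'width': 0.004}
psi -146.8 z [-7.e-04  0.e+00 -1.e+00]
post ang 71.1 r 0.228
{'clock': 23.4, 'joints': [-0.264, 0.476, -0.361, 1.059, 0.162, 1.633, 1.573], 'position': [0.623, 0.251, 0.421], 'ee_rot': [0.897, -3.01, -0.0], 'force': [-0.384, -0.157, -1.192], 'width': 0.004}
scene [299, 138, 11, 24, 211] [303.5 149.3] [0.4953 0.1113] ang 125.3 r 0.0929
side [209, 128, 10, 21, 165] [213.6 137.8] [0.4976 0.1121] ang 123.9 r 0.0922
scene ((467.4004821777344, -311.1626892089844), (108.1114730834961, 84.36839294433594), 75.77558898925781) ((467.4189453125, -311.212646484375), (109.426513671875, 83.22808074951172), 75.80345916748047)
side ((464.14520263671875, -313.1989440917969), (110.23175811767578, 83.23728942871094), 75.78945922851562) ((463.707763671875, -313.14117431640625), (110.35234832763672, 82.52317810058594), 75.75215148925781)
```

View pics/p5.png

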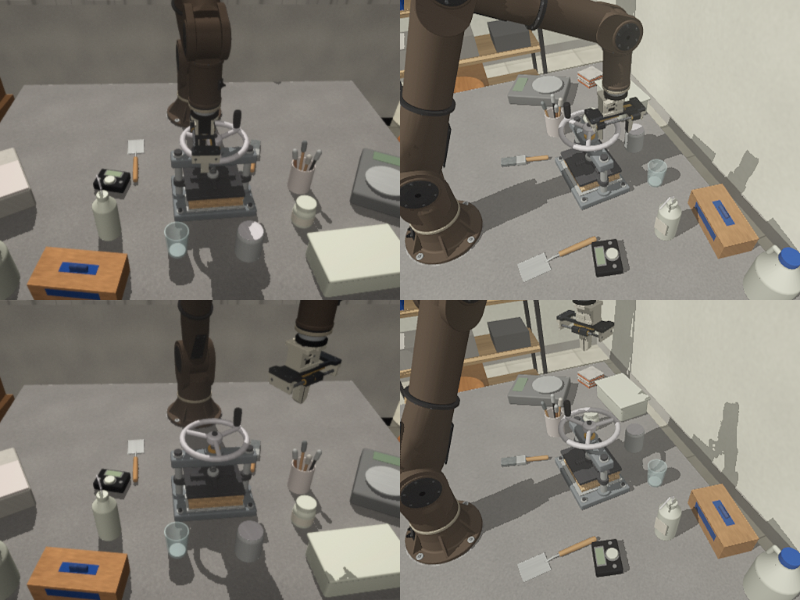

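Before (top) and after (bottom): the handle, at (237,115) before and (237,415) after, is back where it started to within about 0.7°. The timer and the other things haven't moved, and the arm is clear.

```bash
python3 -c "
from cell import arm
print(arm.sign_off())"
```

```text
the job is handed in; nothing more can be done
None
```

The stop key was pressed fully down and released. The hand wheel was then pushed one full turn anticlockwise, ending within about 1° of its start by camera, with the timer and the rest of the bench in place, and the job is handed in.

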